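Seat the hole saw on its keyed arbor

TASK

Fit the largest of the three hole saws, teeth up, onto the arbor that stands clamped in the bench vise: lower it gently over the arbor's pin, then, pressing only lightly, turn it slowly until its slot finds the flat key and it drops fully home, flat on the arbor's flange, and let go. Never force it or let it drop hard (keep well under 40 N), and leave the other saws, the vise and the tools around it where they are.

Things in the scene. Friction and masses are not known exactly. Their poses are not given: they have to be found in the camera images.
- saw_large: The largest hole saw: a round grey steel cup, outer diameter 46 mm, 42 mm tall, wall 3 mm, standing on its closed base, toothed open mouth up; 0.13 to 0.26 kg, loose. Origin: centre of its underside; z up. May be gripped across its outside at any yaw, fingers up to 30 mm down from the rim
- slot (a point): Centre of the slot of the largest saw, at its underside (same point and axes as the saw's origin). The 6 mm thick base has this one rectangular through slot, 19.5 x 11.5 mm, long side along the saw's x axis: it fits the key either way round (every half turn)
- saw_mid: A bystander hole saw of the same make and height, outer diameter 36 mm; origin at the centre of its underside. Leave it where it stands
- saw_small: A bystander hole saw of the same make and height, outer diameter 28 mm; origin at the centre of its underside. Leave it where it stands
- vise: Blue machine vise fixed to the bench, 150 mm (x) by 90 mm (y), jaws 62 mm high, clamp screw with a short cross bar out to 88 mm at its -x end. Origin: centre of its underside. Jaw faces run along its y axis. The steel arbor stands upright in it, on its z axis, and does not turn; neither slides
- seat (a point): Centre of the top of the arbor's round flange (30 mm in diameter), on the arbor's axis, 78 mm above the bench; axes as the vise's. The saw is home when its origin is at this point, flat on the flange
- key_top (a point): Centre of the top of the arbor's flat key, 10 mm above the flange; the key is 18 x 10 mm (its top 3 mm bevelled by 1.2 mm all round). Axes as the vise's: the key's own angle is not reported. Its 18 mm side is turned anticlockwise, seen from above, from the vise's y axis by 12 to 85 degrees. A saw not aligned with it rests here
- pin_tip (a point): Tip of the arbor's round pin, 26 mm above the flange, on the axis. The pin stands on the key, 8.6 mm in diameter; its last 10 mm taper to a 3 mm tip
- stone: Bystander: a sharpening stone 110 x 45 x 22 mm, origin at the centre of its underside, long side x
- wrench: Bystander: a spanner lying on the bench
- screwdriver: Bystander: a screwdriver lying on the bench
- plane: Bystander: an iron hand plane about 220 x 56 x 95 mm
- jar: Bystander: a closed glass jar, diameter 60 mm, 85 mm tall, origin at the centre of its underside
There are look-alikes about, which are no part of the job. Leave any purple look-alike of the saw_large alone. What is shaped like the vise but purple is not meant.

How it is judged:
By the outcome, as a careful person would: the job done as asked, in the order asked, and still so for the second after the job is handed in, with the robot touching nothing.
It also fails if it takes over 67 s, if anything falls off the work surface, if the arm or the gripper's body presses on something with over 40 N, if the wrist force passes 120 N, or if a joint passes its speed limit or range.

ROBOT

A 6-joint arm with a two-finger parallel gripper is mounted at the origin on the work surface. World frame = base frame: x ahead of the robot, y to its left, z up, the work surface at z = 0. Lengths are in mm, angles in degrees, forces in N, time in s.
With the tool pointing down it reaches from about 300 to 850 mm from the base axis. Payload 4.2 kg.
Tool frame: the origin (TCP) lies midway between the tips of the shut fingers; the grasp point (between the pads) lies 19 mm behind it; z points along the fingers, y is the line along which they close (so a half turn about z gives the same grasp; the last joint's range is limited). The gripper opens to 91 mm and grips with 3 to 60 N. Pads are 32 mm wide; open, the fingers measure 118 mm over their backs; the gripper's body (76 mm by 178 mm) begins 60 mm behind the grasp point.
Start: joints at [-73.625, 18.312, 89.639, -0, 72.044, -1.146], TCP at [173.11, -548.339, 213.976] pointing down, gripper open.
Joint ranges: [-177.97, 177.97], [-48.28, 115.42], [12.27, 149.76], [-77.06, 257.06], [2.81, 150.46], [-146.56, 146.56]. Speed limits (degrees/s): [147.25, 147.25, 180, 180, 180, 180].

INTERFACE

Orientations are given as [roll, pitch, yaw] about the fixed x, y, z axes, in that order (R = Rz(yaw) Ry(pitch) Rx(roll)).
In Python, from workcell import env gives the robot as it stands.
- The arm moves only by the shell command python3 -m jog 'ROWS' [FORCE]. ROWS is a JSON object of lists of equal length, an entry for each row: "jaw": the finger opening in mm, from 0 to 91.2; "slide": the shift along the tool's x, y, z in units of 30 mm (1.0 is 30 mm), a list of three; "spin": the turn about the tool's z in units of 8 degrees (1.0 is 8 degrees). In form: {"jaw": [jaw, ...], "slide": [[dx, dy, dz], ...], "spin": [spin, ...]}. A call has 1 to 10 rows; each row shifts and turns the commanded pose from where the row before left it, along the tool's axes as they then stand; what a row does not reach is not made up. A row lasts 1/10 s, in which the tool goes at most 50 mm and 8.59 degrees, less where a joint would pass 70% of its speed; a pose out of reach is approached as far as the arm can. A call is refused whole if a number of a shift passes 1 or a number of a turn 1, either way. A call with a gripper value outside its range is refused whole. The fingers move at their own pace and stop on an object; FORCE is the grip in N (left out, the last holds). Time passes only in rows, so rows that do not move let the fingers close. It gives the time, the measured TCP pose, the force, the opening and the grip force at its end, in the units of the state.
- env.state(): the state, without advancing time (a new reading comes with each control period).
- env.grab_frame(name): name is "scene" or "top"; returns the picture (400x640x3 uint8, red, green, blue); there is no depth.
- env.camera_model(name): a dict with "fx", "fy", "cx", "cy" (pixels), "camera_from_world" (4x4, takes a point from world to camera coordinates). Camera axes: x right, y up, looking along -z (the intrinsics and any distortion apply to the point x, -y, -z); pixel columns grow to the right and rows downward; lengths in mm; the calibration is good to about 2 mm. A picture is of the moment at which its call begins. camera_model takes no time and is no camera call.
- env.job_done(): hands the job in; it is judged then, once.
The state is a dict: "time_s": time; "qpos": joint angles; "qvel": joint speeds; "effort": joint torques, N m; "ee_pos": TCP position; "ee_rot": TCP orientation; "force": force on the tool from outside, world axes, zero at the start; "torque": the same for the moment, N m; "gripper_width": finger opening in mm; "gripper_force": force on a finger pad.
Only numpy, scipy, OpenCV 4.12 (cv2) and the standard library are available. Lean on these libraries where they do the work, as an engineer would, in place of code of your own. Each camera call takes 0.05 s, during which the arm holds its last target. There are 200 camera calls.

## Working session

There is one attempt and no reset: what is moved stays moved. The work goes in short steps, Python scripts to look and compute and a shell command to move; the robot and the scene stay as the last step left them, time stands still between calls to the robot, and variables do not carry over. Pictures are saved under pics/ and viewed, at most 10 in all, crops included, and the job is handed in when it is done.

```bash
ls; mkdir -p pics
python3 - <<'E'
from workcell import env
import cv2, numpy as np
for n in("scene","top"):
    im=env.grab_frame(n); cv2.imwrite(f"pics/{n}0.png",im[:,:,::-1])
    m=env.camera_model(n); print(n,m)
print(env.state())
E
```

```text
pics
scene {'fx': 431.7190047411136, 'fy': 431.7190047411136, 'cx': 309.3013811566343, 'cy': 199.30232955446553, 'camera_from_world': array([[ 8.36689481e-01,  5.47606841e-01,  8.80111613e-03,
        -4.31093680e+02],
       [-3.90737910e-01,  5.85594639e-01,  7.10213211e-01,
         1.36169490e+02],
       [ 3.83763726e-01, -5.97666853e-01,  7.03931627e-01,
        -1.19957749e+03],
       [ 0.00000000e+00,  0.00000000e+00,  0.00000000e+00,
         1.00000000e+00]])}
top {'fx': 449.9500008530761, 'fy': 449.9500008530761, 'cx': 321.2347018951681, 'cy': 193.25546858214884, 'camera_from_world': array([[ 5.04899402e-03, -9.99987206e-01, -3.07453886e-04,
        -5.13237705e+00],
       [ 9.80935206e-01,  4.89306845e-03,  1.94273466e-01,
        -5.30159577e+02],
       [-1.94269477e-01, -1.28247791e-03,  9.80947361e-01,
        -1.21787435e+03],
       [ 0.00000000e+00,  0.00000000e+00,  0.00000000e+00,
         1.00000000e+00]])}
{'time_s': 0.1, 'qpos': array([-7.36252089e+01,  1.83476124e+01,  8.96975038e+01, -1.58739477e-03,
        7.20449286e+01, -1.14783015e+00]), 'qvel': array([ 0.03945734, -0.06575025, -0.19037916,  0.05107059, -0.14275015,
        0.00332209]), 'effort': array([-3.79078010e-04, -4.13334632e+01, -2.32510579e+01,  7.27685192e-02,
        4.21255629e-02, -6.23925121e-05]), 'ee_pos': array([ 172.97163213, -547.9028696 ,  213.22098532]), 'ee_rot': array([-1.79909943e+02, -2.94769747e-04,  1.75231115e+01]), 'force': array([0.17156358, 0.28690346, 0.16444079]), 'torque': array([ 0.04475129,  0.02572066, -0.01366327]), 'gripper_force': 0.0, 'gripper_width': 91.21353003829554}
```

View pics/scene0.png

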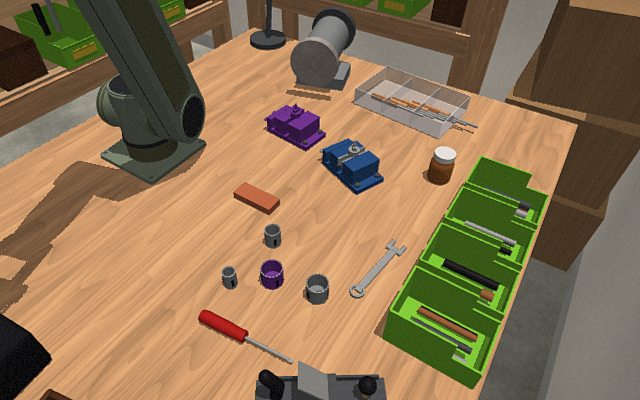

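View pics/top0.png

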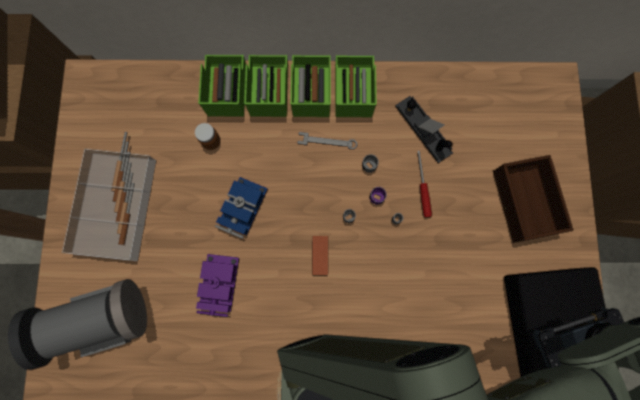

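Grey saws in scene/top: (318,289)/(370,163), (273,236)/(349,216) and (229,277)/(397,219). The first is the widest grey one, so it is saw_large. (271,274)/(377,196) is the purple look-alike. The blue vise is at (352,162)/(242,207). I'll confirm this in one enlarged crop.

```bash
cat > h.py <<'E'
from workcell import env
import numpy as np, cv2
def cam(n):
    m=env.camera_model(n); T=np.array(m["camera_from_world"]); return m,T
def proj(n,p):
    m,T=cam(n); c=T[:3,:3]@np.asarray(p,float)+T[:3,3]; x,y,z=c[0],-c[1],-c[2]
    return np.array([m["fx"]*x/z+m["cx"],m["fy"]*y/z+m["cy"]])
def ray(n,u,v):
    m,T=cam(n); d=np.array([(u-m["cx"])/m["fx"],-(v-m["cy"])/m["fy"],-1.]); R=T[:3,:3]
    d=R.T@d; return -R.T@T[:3,3], d/np.linalg.norm(d)
def onz(n,u,v,z):
    o,d=ray(n,u,v); return o+d*(z-o[2])/d[2]
def tri(a,b):
    (o1,d1),(o2,d2)=ray("scene",*a),ray("top",*b)
    A=np.stack([d1,-d2],1); s=np.linalg.lstsq(A,o2-o1,rcond=None)[0]
    p,q=o1+s[0]*d1,o2+s[1]*d2; return (p+q)/2, np.linalg.norm(p-q)
E
python3 - <<'E'
import cv2,numpy as np
s=cv2.imread("pics/scene0.png");t=cv2.imread("pics/top0.png")
def c(im,x,y,w=100,h=75):  # region -> 400x300
    return cv2.resize(im[y-h//2:y-h//2+h,x-w//2:x-w//2+w],(400,300),interpolation=cv2.INTER_CUBIC)
m=np.vstack([np.hstack([c(s,290,270,100,75),c(t,375,190,100,75)]),np.hstack([c(s,352,162,72,54),c(t,242,207,72,54)])])
cv2.imwrite("pics/m1.png",m)
E
```

```text
(no output)
```

View pics/m1.png

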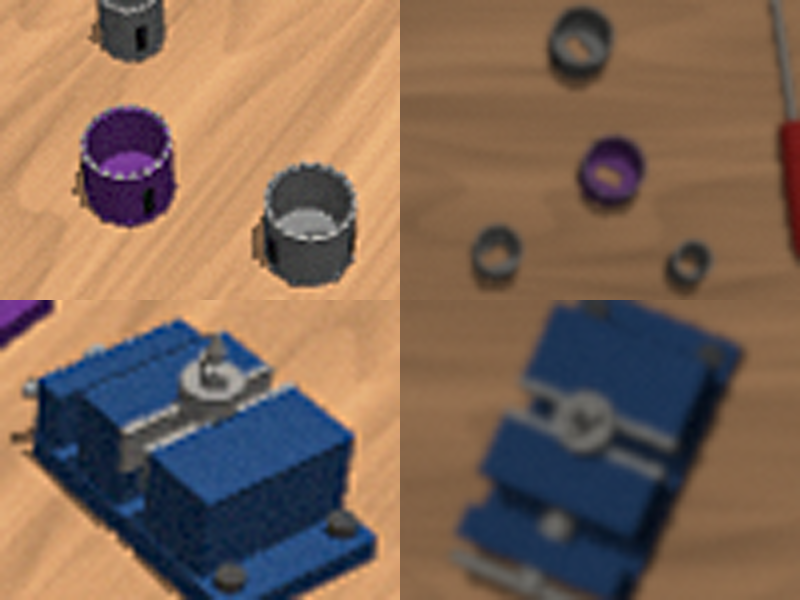

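The crop confirms it. The grey saw at scene (318,284) and top (370,163) is the widest grey one, and its slot shows in the top view. The arbor flange is at scene crop (213,380) and top crop (583,420), with the key running diagonally. Next I'll measure with masks.

Run:
```python
from h import *
import scipy.ndimage as nd
S=cv2.imread("pics/scene0.png");T=cv2.imread("pics/top0.png")
def grey(im,satmax):
    h=cv2.cvtColor(im,cv2.COLOR_BGR2HSV); return (h[:,:,1]<satmax).astype(np.uint8)
def blob(mask,x,y,r):
    m=np.zeros_like(mask);m[y-r:y+r,x-r:x+r]=mask[y-r:y+r,x-r:x+r]
    c=max(cv2.findContours(m,cv2.RETR_EXTERNAL,cv2.CHAIN_APPROX_NONE)[0],key=cv2.contourArea);return c[:,0,:]
cs=blob(grey(S,70),318,289,20); ct=blob(grey(T,90),370,163,14)
print("scene bbox",cs.min(0),cs.max(0),"top bbox",ct.min(0),ct.max(0))
# rim upper arc: contour points in the upper part of the blob, fitted with the ellipse
et=cv2.fitEllipse(ct);print("top ell",et)
us=(cs.min(0)[0]+cs.max(0)[0])/2; vt=cs.min(0)[1]
# far edge of the rim / near edge of the base on their planes
f=onz("scene",us,vt,42);n=onz("scene",us,cs.max(0)[1]+.5,0)
o,d=ray("scene",us,vt);e=d[:2]/np.linalg.norm(d[:2])
print("from far rim",f[:2]-23*e,"from near base",n[:2]+23*e)
print("top on z=42 / 21",onz("top",*et[0],42),onz("top",*et[0],21))
print("tri rim", tri((317.6,283.5),et[0]))
# flange: grey disc
fs=(352-36+213/5.555,162-27+(381-300)/5.555);ft=(242-36+(583-400)/5.555,207-27+(420-300)/5.555)
print("flange px",fs,ft,"tri",tri(fs,ft),"on z78",onz("scene",*fs,78),onz("top",*ft,78))
# vise yaw: blue mask minAreaRect in top
h=cv2.cvtColor(T,cv2.COLOR_BGR2HSV);b=cv2.inRange(h,(100,120,30),(120,255,255));c=blob(b,242,207,45)
r=cv2.minAreaRect(c);print("blue rect",r)
B=cv2.boxPoints(r);W=[onz("top",*p,20)[:2] for p in B]
for i in range(4):
    v=W[(i+1)%4]-W[i];print(np.linalg.norm(v),np.degrees(np.arctan2(v[1],v[0])))
def c(im,x,y,w,h): return cv2.resize(im[y-h//2:y-h//2+h,x-w//2:x-w//2+w],(400,300),interpolation=cv2.INTER_LANCZOS4)
def st(i): return cv2.normalize(i,None,0,255,cv2.NORM_MINMAX)
cv2.imwrite("pics/m2.png",np.vstack([np.hstack([st(c(S,318,289,40,30)),st(c(T,370,163,40,30))]),np.hstack([st(c(S,355,152,40,30)),st(c(T,239,201,40,30))])]))
```

```text
scene bbox [306 273] [328 304] top bbox [362 154] [378 172]
top ell ((369.7926330566406, 162.7982940673828), (15.50019645690918, 17.986900329589844), 16.9096736907959)
from far rim [ 626.17935433 -143.96291071] from near base [ 627.96527733 -142.54279165]
top on z=42 / 21 [ 622.38190703 -142.0184132    42.        ] [ 628.04973397 -144.32498746   21.        ]
tri rim (array([ 625.36164684, -141.75399912,   35.39455613]), np.float64(3.0791756044129177))
flange px (354.3438343834383, 149.5814581458146) (238.94329432943294, 201.60216021602162) tri (array([501.77971014, 225.10390461,  74.98541509]), np.float64(1.883707182529443)) on z78 [504.04083846 222.41472455  78.        ] [500.47036581 223.95114804  78.        ]
blue rect ((240.95361328125, 204.97940063476562), (32.592613220214844, 50.361175537109375), 23.96249008178711)
145.42682360823002 -21.30927904903928
96.30420910326535 -113.90031810173211
144.51775182177352 157.9324006572725
94.35552139789965 66.60631603091952
```

View pics/m2.png

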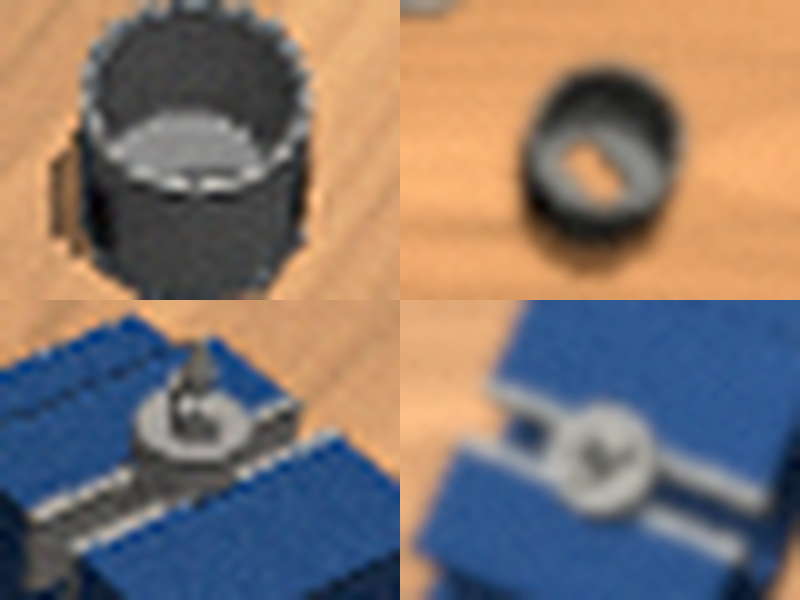

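Both views agree on saw_large at about (627.5,-144) and the flange at about (502,223,~77). The triangulated heights of 35 and 75 mm match the stated 42 and 78 mm within pixel noise. The slot's long axis is at about 53° in the world frame and the key at about 126°. I'll move above the saw now.

```bash
python3 -m jog '{"jaw":[91,91,91,91,91,91,91,91,91,91],"slide":[[0.97,-0.44,0],[0.97,-0.44,0],[0.97,-0.44,0],[0.97,-0.44,0],[0.97,-0.44,0],[0.97,-0.44,0],[0.97,-0.44,0],[0.97,-0.44,0],[0.97,-0.44,0],[0.97,-0.44,0]],"spin":[0,0,0,0,0,0,0,0,0,0]}' 10
python3 -m jog '{"jaw":[91,91,91,91,91,91,91,91,91,91],"slide":[[0.97,-0.43,0],[0.97,-0.43,0],[0.97,-0.43,0],[0.97,-0.43,0],[0.97,-0.43,0],[0.97,-0.43,0],[0.97,-0.43,0],[0.97,-0.43,0],[0.97,-0.43,0],[0,0,0]],"spin":[0,0,0,0,0,0,0,0,0,0]}'
python3 - <<'E'
from h import *
T=cv2.imread("pics/top0.png"); h=cv2.cvtColor(T,cv2.COLOR_BGR2HSV)
# slot: wood pixels seen through the base, weighted
r=h[156:171,362:379]; w=np.clip((r[:,:,1].astype(float)-60)/80,0,1); 
m=np.zeros_like(w); m[4:14,3:13]=1
lab=cv2.connectedComponents((w>0.3).astype(np.uint8))[1]; print(lab)
p=np.array([(x+362,y+156) for y,x in zip(*np.where(lab==lab[7,8]))]); print(len(p))
wt=np.array([w[y-156,x-362] for x,y in p]); W=np.array([onz("top",x,y,3)[:2] for x,y in p])
c=(W*wt[:,None]).sum(0)/wt.sum(); C=np.cov(W.T,aweights=wt); l,v=np.linalg.eigh(C)
print(c,l,np.degrees(np.arctan2(v[1,1],v[0,1])))
s=env.state();print(s["ee_pos"],s["ee_rot"],s["qpos"],s["time_s"])
E
```

```text
time_s: 1.1
ee_pos: [411.5, -333.7, 213.6]
ee_rot: [-180.0, 0.0, 17.5]
force: [0.1, -0.3, 0.7]
gripper_width: 91.0
gripper_force: 0.0
time_s: 2.1
ee_pos: [627.9, -142.5, 212.8]
ee_rot: [-179.9, -0.0, 17.7]
force: [-0.6, -0.8, 0.1]
gripper_width: 90.8
gripper_force: 0.0
[[1 1 1 0 0 0 0 0 0 0 0 0 0 0 2 2 2]
 [1 1 0 0 0 0 0 0 0 0 0 0 0 0 0 2 2]
 [1 1 0 0 0 0 0 0 0 0 0 0 0 0 0 2 2]
 [1 0 0 0 0 0 0 0 0 0 0 0 0 0 0 0 2]
 [1 0 0 0 0 0 0 0 0 0 0 0 0 0 0 0 0]
 [1 0 0 0 0 0 0 0 0 0 0 0 0 0 0 0 0]
 [0 0 0 0 0 0 0 0 0 0 0 0 0 0 0 0 0]
 [0 0 0 0 0 3 3 3 0 0 0 0 0 0 0 0 4]
 [0 0 0 0 0 3 3 3 3 0 0 0 0 0 0 0 4]
 [5 0 0 0 0 0 3 3 3 3 0 0 0 0 0 0 4]
 [5 0 0 0 0 0 3 3 3 3 0 0 0 0 0 4 4]
 [5 0 0 0 0 0 0 3 3 0 0 0 0 0 0 4 4]
 [5 5 0 0 0 0 0 0 0 0 0 0 0 0 4 4 4]
 [5 5 0 0 0 0 0 0 0 0 0 0 0 4 4 4 4]
 [5 5 5 0 0 0 0 0 0 0 0 0 4 4 4 4 4]]
191
[ 637.09643013 -144.54114308] [104.15907262 328.02914373] 94.1795903458483
[ 627.86217529 -142.54372768  212.78281102] [-1.79930277e+02 -2.78173985e-02  1.77208494e+01] [-1.38530732e+01  2.46380737e+01  8.00020900e+01  7.64445543e-02
  7.53726563e+01  5.84067476e+01] 2.1
```

```bash
python3 -m jog '{"jaw":[91,91,91,91,91],"slide":[[0,0,1],[0,0,1],[0,0,1],[0,0,1],[0,0,0]],"spin":[0,0,0,0,0]}'
python3 - <<'E'
from h import *
T=cv2.imread("pics/top0.png"); h=cv2.cvtColor(T,cv2.COLOR_BGR2HSV)
w=np.clip((h[:,:,1].astype(float)-60)/80,0,1); z=np.zeros_like(w); z[162:168,366:373]=w[162:168,366:373]
ys,xs=np.where(z>0.1); wt=z[ys,xs]; W=np.array([onz("top",x,y,4)[:2] for x,y in zip(xs,ys)])
c=(W*wt[:,None]).sum(0)/wt.sum(); l,v=np.linalg.eigh(np.cov(W.T,aweights=wt))
print("slot",c,np.sqrt(12*l),np.degrees(np.arctan2(v[1,1],v[0,1])))
im=env.grab_frame("scene");cv2.imwrite("pics/s1.png",im[:,:,::-1])
cv2.imwrite("pics/s1c.png",cv2.resize(im[190:340,220:420,::-1],(800,600)))
E
```

```text
time_s: 2.6
ee_pos: [621.6, -145.1, 89.3]
ee_rot: [-179.7, 0.5, 17.5]
force: [-0.0, 0.7, 0.4]
gripper_width: 90.9
gripper_force: 0.0
slot [ 626.63411066 -143.55054287] [ 9.38163307 16.93670452] -139.3530265915753
```

View pics/s1c.png

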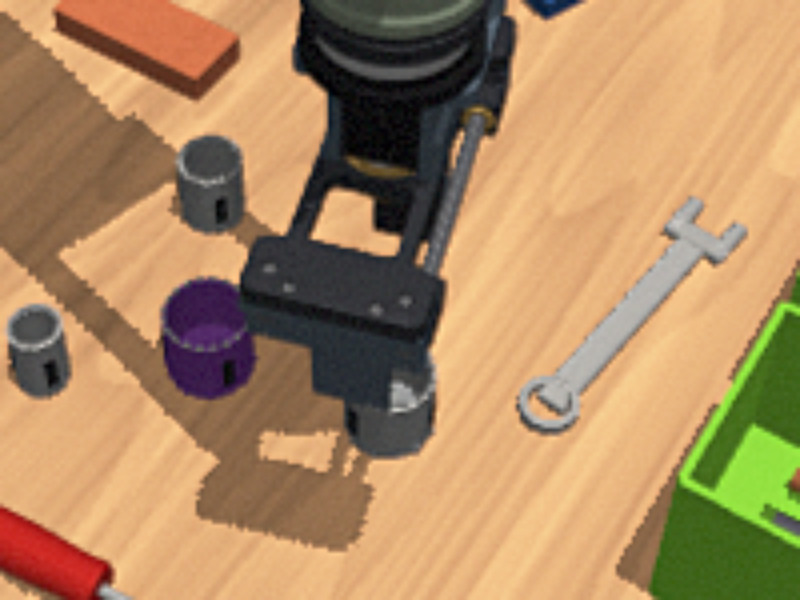

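The gripper stands over the large grey saw at crop (390,405), clear of the purple one at (210,340). I'll let it settle and read the pose.

```bash
python3 -m jog '{"jaw":[91,91,91],"slide":[[0,0,0],[0,0,0],[0,0,0]],"spin":[0,0,0]}'
```

```text
time_s: 2.95
ee_pos: [626.6, -145.6, 95.8]
ee_rot: [179.9, -0.2, 17.5]
force: [-0.0, -0.3, 0.5]
gripper_width: 91.0
gripper_force: 0.0
```

```bash
python3 -m jog '{"jaw":[91,91,91,91,91,91,91,91,91,91],"slide":[[0.03,-0.06,0.5],[0,0,0.5],[0,0,0.5],[0,0,0.4],[0,0,0.4],[0,0,0.3],[0,0,0],[0,0,0],[0,0,0],[0,0,0]],"spin":[0,0,0,0,0,0,0,0,0,0]}'
python3 -c "
from h import *
s=env.state();print(s['ee_pos'],s['ee_rot'],s['force'])"
```

```text
time_s: 3.95
ee_pos: [626.4, -143.4, 16.6]
ee_rot: [180.0, -0.1, 17.5]
force: [0.2, -0.1, 0.7]
gripper_width: 91.0
gripper_force: 0.0
[ 626.44002447 -143.43880156   16.62860797] [ 1.79957399e+02 -6.18960332e-02  1.75198258e+01] [ 0.17707847 -0.0784911   0.66021868]
```

```bash
python3 -m jog '{"jaw":[80,70,60,52,48,44,42,40,40,40],"slide":[[0,0,0],[0,0,0],[0,0,0],[0,0,0],[0,0,0],[0,0,0],[0,0,0],[0,0,0],[0,0,0],[0,0,0]],"spin":[0,0,0,0,0,0,0,0,0,0]}' 20
```

```text
time_s: 4.95
ee_pos: [626.1, -143.5, 16.0]
ee_rot: [180.0, -0.0, 17.5]
force: [-0.1, -1.9, -0.4]
gripper_width: 45.5
gripper_force: 20.0
```

```bash
python3 -m jog '{"jaw":[40,40,40,40,40,40,40,40,40,40],"slide":[[0,0,-0.2],[0,0,-0.5],[0,0,-0.8],[0,0,-0.8],[0,0,-0.8],[0,0,-0.8],[0,0,-0.8],[0,0,-0.4],[0,0,0],[0,0,0]],"spin":[0,0,0,0,0,0,0,0,0,0]}'
python3 -m jog '{"jaw":[40,40,40,40,40,40,40,40,40,40],"slide":[[0,-0.3,0],[0,-0.6,0],[-0.03,-0.8,0],[-0.03,-0.9,0],[-0.03,-0.9,0],[-0.03,-0.9,0],[-0.03,-0.9,0],[-0.03,-0.9,0],[-0.03,-0.9,0],[-0.03,-0.9,0]],"spin":[0,0,0,0,0,0,0,0,0,0]}'
python3 -m jog '{"jaw":[40,40,40,40,40,40,40,40,40,40],"slide":[[-0.02,-0.9,0],[-0.02,-0.9,0],[0,-0.8,0],[0,-0.8,0],[0,-0.7,0],[0,-0.5,0],[0,-0.31,0],[0,0,0],[0,0,0],[0,0,0]],"spin":[0,0,0,0,0,0,0,0,0,0]}'
```

```text
time_s: 5.95
ee_pos: [625.3, -143.0, 167.9]
ee_rot: [-179.9, 0.1, 17.5]
force: [0.1, -0.1, -2.8]
gripper_width: 45.3
gripper_force: 20.0
time_s: 6.95
ee_pos: [544.9, 85.6, 168.2]
ee_rot: [-180.0, 0.1, 17.6]
force: [0.2, 0.8, -1.9]
gripper_width: 45.3
gripper_force: 20.0
time_s: 7.95
ee_pos: [501.6, 222.8, 168.8]
ee_rot: [180.0, 0.0, 17.5]
force: [0.2, -0.7, -2.6]
gripper_width: 45.2
gripper_force: 20.0
```

```bash
python3 -m jog '{"jaw":[40,40,40,40,40,40,40,40,40],"slide":[[0,0,0],[0,0,0],[0,0,0],[0,0,0],[0,0,0],[0,0,0],[0,0,0],[0,0,0],[0,0,0]],"spin":[-0.5,-1,-1,-1,-1,-1,-0.5,0,0]}'
python3 - <<'E'
from h import *
s=env.state();print(s["ee_pos"],s["ee_rot"])
a=env.grab_frame("scene")[:,:,::-1];b=env.grab_frame("top")[:,:,::-1]
f=lambda i,x,y,w,h:cv2.resize(i[y-h//2:y+h//2,x-w//2:x+w//2],(400,300),interpolation=cv2.INTER_CUBIC)
print(proj("scene",[501.5,223.3,104]),proj("scene",[*s["ee_pos"][:2],s["ee_pos"][2]-16]))
cv2.imwrite("pics/p2.png",np.hstack([f(a,354,130,80,60),f(b,239,201,80,60)]))
E
```

```text
time_s: 8.85
ee_pos: [501.6, 222.9, 168.9]
ee_rot: [180.0, 0.0, 65.4]
force: [-0.2, -0.4, -2.4]
gripper_width: 45.3
gripper_force: 20.0
[501.59401163 222.92530199 168.90422183] [1.79992980e+02 9.93117758e-03 6.53766976e+01]
[354.4814778  140.71896585] [356.12600188 124.33832522]
```

View pics/p2.png

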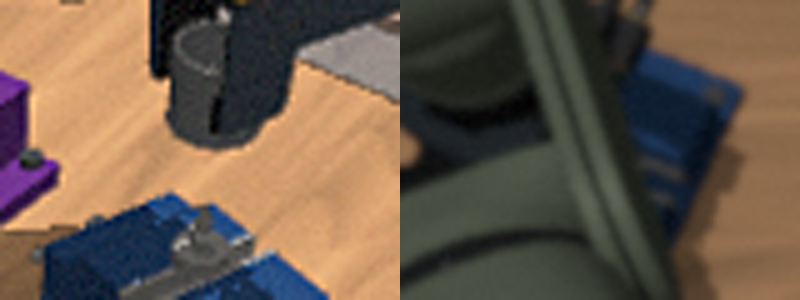

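The saw hangs over the arbor, with its underside at crop (213,135) and the pin tip at (205,213). That agrees with the projections to about 1–2 px. I'll descend to just above the tip, then go slowly.

```bash
python3 -m jog '{"jaw":[40,40,40,40,40,40,40],"slide":[[0,0,0.3],[0,0,0.4],[0,0,0.4],[0,0,0.3],[0,0,0.1],[0,0,0],[0,0,0]],"spin":[0,0,0,0,0,0,0]}'
python3 -m jog '{"jaw":[40,40,40,40,40,40],"slide":[[0,0,0.06],[0,0,0.06],[0,0,0.06],[0,0,0.06],[0,0,0],[0,0,0]],"spin":[0,0,0,0,0,0]}'
```

```text
time_s: 9.65
ee_pos: [501.7, 223.6, 124.1]
ee_rot: [180.0, -0.0, 65.5]
force: [0.0, -0.3, -2.8]
gripper_width: 45.5
gripper_force: 20.0
time_s: 10.25
ee_pos: [501.4, 223.5, 116.7]
ee_rot: [180.0, 0.0, 65.5]
force: [-0.7, -0.4, -3.1]
gripper_width: 45.1
gripper_force: 20.0
```

```bash
python3 -m jog '{"jaw":[40,40,40,40,40],"slide":[[0,0,0.05],[0,0,0.05],[0,0,0.05],[0,0,0],[0,0,0]],"spin":[0,0,0,0,0]}'
python3 -m jog '{"jaw":[40,40,40,40],"slide":[[0,0,0.04],[0,0,0.04],[0,0,0],[0,0,0]],"spin":[0,0,0,0]}'
```

```text
time_s: 10.75
ee_pos: [501.4, 223.5, 112.1]
ee_rot: [-180.0, 0.0, 65.5]
force: [-0.3, -0.1, -2.6]
gripper_width: 45.1
gripper_force: 20.0
time_s: 11.15
ee_pos: [501.3, 223.5, 109.8]
ee_rot: [-180.0, 0.0, 65.5]
force: [-0.1, 0.3, -2.5]
gripper_width: 45.3
gripper_force: 20.0
```

```bash
python3 -m jog '{"jaw":[40,40,40,40,40],"slide":[[0,0,0.04],[0,0,0.04],[0,0,0.04],[0,0,0],[0,0,0]],"spin":[0,0,0,0,0]}'
python3 -m jog '{"jaw":[40,40,40,40],"slide":[[0,0,0.04],[0,0,0.04],[0,0,0],[0,0,0]],"spin":[0,0,0,0]}'
```

```text
time_s: 11.65
ee_pos: [501.4, 223.5, 106.1]
ee_rot: [-180.0, 0.0, 65.5]
force: [-1.0, -0.6, -1.8]
gripper_width: 45.3
gripper_force: 20.0
time_s: 12.05
ee_pos: [501.4, 223.5, 103.9]
ee_rot: [180.0, -0.0, 65.5]
force: [-0.2, -0.9, -1.0]
gripper_width: 45.3
gripper_force: 20.0
```

Contact starts at TCP 103.9, so the underside is at about 88 mm, the height of the key top. That means the pin is in the slot. I'll lift 2 mm and probe sideways to centre the slot on the pin.

```bash
python3 -m jog '{"jaw":[40,40,40,40,40,40],"slide":[[0,0,-0.07],[0.014,0.03,0],[0,0,0],[0.014,0.03,0],[0,0,0],[0,0,0]],"spin":[0,0,0,0,0,0]}'
python3 -m jog '{"jaw":[40,40,40,40,40,40],"slide":[[-0.028,-0.06,0],[-0.014,-0.03,0],[0,0,0],[-0.014,-0.03,0],[0,0,0],[0,0,0]],"spin":[0,0,0,0,0,0]}'
```

```text
time_s: 12.65
ee_pos: [502.7, 223.5, 105.8]
ee_rot: [-179.9, 0.0, 65.5]
force: [-2.8, 0.7, -0.7]
gripper_width: 45.0
gripper_force: 20.0
time_s: 13.25
ee_pos: [499.5, 223.5, 105.9]
ee_rot: [180.0, -0.0, 65.5]
force: [0.5, 0.6, -2.6]
gripper_width: 44.9
gripper_force: 20.0
```

```bash
python3 -m jog '{"jaw":[40,40,40,40],"slide":[[-0.007,-0.015,0],[-0.007,-0.015,0],[0,0,0],[0,0,0]],"spin":[0,0,0,0]}'
python3 -m jog '{"jaw":[40,40,40,40],"slide":[[-0.007,-0.015,0],[-0.007,-0.015,0],[0,0,0],[0,0,0]],"spin":[0,0,0,0]}'
```

```text
time_s: 13.65
ee_pos: [499.1, 223.5, 106.0]
ee_rot: [179.9, -0.0, 65.5]
force: [3.0, -0.1, -3.2]
gripper_width: 45.1
gripper_force: 20.0
time_s: 14.05
ee_pos: [498.9, 223.5, 106.1]
ee_rot: [179.8, -0.1, 65.5]
force: [4.7, -1.5, -5.2]
gripper_width: 45.2
gripper_force: 20.0
```

```bash
python3 -m jog '{"jaw":[40,40,40,40,40,40,40,40],"slide":[[0.025,0.053,0],[0.025,0.053,0],[0.06,-0.028,0],[0.06,-0.028,0],[0.03,-0.014,0],[0.03,-0.014,0],[0,0,0],[0,0,0]],"spin":[0,0,0,0,0,0,0,0]}'
python3 -m jog '{"jaw":[40,40,40],"slide":[[0.03,-0.014,0],[0,0,0],[0,0,0]],"spin":[0,0,0]}'
```

```text
time_s: 14.85
ee_pos: [500.5, 229.3, 105.8]
ee_rot: [-180.0, 0.0, 65.5]
force: [-0.4, -0.4, -1.9]
gripper_width: 45.6
gripper_force: 20.0
time_s: 15.15
ee_pos: [500.6, 229.7, 105.7]
ee_rot: [-180.0, 0.1, 65.5]
force: [-1.0, -4.5, -1.9]
gripper_width: 45.1
gripper_force: 20.0
```

```bash
python3 -m jog '{"jaw":[40,40,40,40,40,40,40,40],"slide":[[-0.09,0.041,0],[-0.09,0.041,0],[-0.09,0.041,0],[-0.06,0.028,0],[0,0,0],[-0.015,0.007,0],[0,0,0],[0,0,0]],"spin":[0,0,0,0,0,0,0,0]}'
python3 -m jog '{"jaw":[40,40,40],"slide":[[-0.03,0.014,0],[0,0,0],[0,0,0]],"spin":[0,0,0]}'
```

```text
time_s: 15.95
ee_pos: [500.9, 219.2, 105.9]
ee_rot: [180.0, -0.0, 65.5]
force: [1.0, -0.7, -2.7]
gripper_width: 45.1
gripper_force: 20.0
time_s: 16.25
ee_pos: [500.9, 218.1, 105.9]
ee_rot: [180.0, 0.0, 65.5]
force: [0.4, 0.9, -1.5]
gripper_width: 44.8
gripper_force: 20.0
```

```bash
python3 -m jog '{"jaw":[40,40,40,40,40],"slide":[[0.085,-0.039,0],[0.086,-0.039,0],[0,0,0.07],[0,0,0],[0,0,0]],"spin":[0,0,0,0,0]}'
python3 -m jog '{"jaw":[40,40,40],"slide":[[0,0,0.04],[0,0,0],[0,0,0]],"spin":[0,0,0]}'
```

```text
time_s: 16.75
ee_pos: [501.0, 223.8, 103.9]
ee_rot: [180.0, -0.0, 65.5]
force: [0.2, 1.0, -1.7]
gripper_width: 45.2
gripper_force: 20.0
time_s: 17.05
ee_pos: [501.2, 223.9, 103.4]
ee_rot: [180.0, -0.1, 65.5]
force: [-0.5, -0.6, 5.4]
gripper_width: 45.2
gripper_force: 20.0
```

Pressing with about 8 N. Now a slow turn, 2° per row.

```bash
python3 -m jog '{"jaw":[40,40,40,40,40,40,40,40],"slide":[[0,0,0],[0,0,0],[0,0,0],[0,0,0],[0,0,0],[0,0,0],[0,0,0],[0,0,0]],"spin":[-0.25,-0.25,-0.25,-0.25,-0.25,-0.25,0,0]}'
```

```text
time_s: 17.85
ee_pos: [501.6, 224.0, 103.1]
ee_rot: [179.9, -0.1, 77.5]
force: [0.6, 0.8, 4.7]
gripper_width: 45.5
gripper_force: 20.0
```

```bash
python3 -m jog '{"jaw":[40,40,40,40,40,40,40],"slide":[[0,0,0],[0,0,0],[0,0,0],[0,0,0],[0,0,0],[0,0,0],[0,0,0]],"spin":[-0.25,-0.25,-0.25,-0.25,-0.25,0,0]}'
```

```text
time_s: 18.55
ee_pos: [501.6, 224.3, 102.9]
ee_rot: [179.9, -0.1, 87.5]
force: [1.1, 2.6, 3.1]
gripper_width: 45.3
gripper_force: 20.0
```

```bash
python3 -m jog '{"jaw":[40,40,40,40,40,40],"slide":[[0,0,0.01],[0,0,0],[0,0,0],[0,0,0],[0,0,0],[0,0,0]],"spin":[-0.25,-0.25,-0.25,-0.25,0,0]}'
```

```text
time_s: 19.15
ee_pos: [500.8, 223.2, 101.9]
ee_rot: [-180.0, 0.1, 95.5]
force: [1.7, -0.4, -1.0]
gripper_width: 45.2
gripper_force: 20.0
```

```bash
python3 -m jog '{"jaw":[40,40,40,40,40,40],"slide":[[0,0,0.01],[0,0,0],[0,0,0],[0,0,0],[0,0,0],[0,0,0]],"spin":[-0.25,-0.25,-0.25,-0.25,0,0]}'
```

```text
time_s: 19.75
ee_pos: [500.3, 223.3, 101.5]
ee_rot: [-179.9, 0.0, 103.5]
force: [1.1, 0.8, -2.2]
gripper_width: 45.7
gripper_force: 20.0
```

The press force vanished and z fell below the key top at yaw 95–103°, so the slot has found the key. I'll lower gently.

```bash
python3 -m jog '{"jaw":[40,40,40,40],"slide":[[0,0,0.03],[0,0,0.02],[0,0,0],[0,0,0]],"spin":[0,0,0,0]}'
```

```text
time_s: 20.15
ee_pos: [500.6, 223.6, 100.3]
ee_rot: [-180.0, 0.0, 103.5]
force: [2.0, 0.3, -2.7]
gripper_width: 45.3
gripper_force: 20.0
```

```bash
python3 -m jog '{"jaw":[40,40,40,40,40],"slide":[[0,0,0.03],[0,0,0.03],[0,0,0.03],[0,0,0],[0,0,0]],"spin":[0,0,0,0,0]}'
```

```text
time_s: 20.65
ee_pos: [500.7, 223.7, 97.7]
ee_rot: [-180.0, 0.0, 103.5]
force: [-0.2, 0.3, -2.4]
gripper_width: 44.9
gripper_force: 20.0
```

```bash
python3 -m jog '{"jaw":[40,40,40,40,40],"slide":[[0,0,0.03],[0,0,0.03],[0,0,0.03],[0,0,0],[0,0,0]],"spin":[0,0,0,0,0]}'
python3 -m jog '{"jaw":[40,40,40,40],"slide":[[0,0,0.03],[0,0,0],[0,0,0],[0,0,0]],"spin":[0,0,0,0]}'
```

```text
time_s: 21.15
ee_pos: [500.8, 223.7, 95.0]
ee_rot: [-180.0, 0.0, 103.5]
force: [-0.2, -1.1, -2.8]
gripper_width: 45.7
gripper_force: 20.0
time_s: 21.55
ee_pos: [500.9, 223.7, 94.2]
ee_rot: [-180.0, 0.0, 103.5]
force: [-0.3, 0.2, -3.1]
gripper_width: 45.0
gripper_force: 20.0
```

```bash
python3 -m jog '{"jaw":[40,40,40,40],"slide":[[0,0,0.03],[0,0,0],[0,0,0],[0,0,0]],"spin":[0,0,0,0]}'
```

```text
time_s: 21.95
ee_pos: [501.0, 223.7, 93.8]
ee_rot: [180.0, -0.0, 103.5]
force: [-2.0, -0.8, 3.9]
gripper_width: 45.3
gripper_force: 20.0
```

```bash
python3 -m jog '{"jaw":[40,40,40,40],"slide":[[0,0,0.02],[0,0,0],[0,0,0],[0,0,0]],"spin":[0,0,0,0]}'
```

```text
time_s: 22.35
ee_pos: [501.0, 223.8, 93.8]
ee_rot: [179.9, -0.0, 103.5]
force: [-2.8, -1.3, 7.8]
gripper_width: 45.2
gripper_force: 20.0
```

The saw is seated firmly, 10.1 mm below the key-top contact. I'll release, rise and look.

```bash
python3 -m jog '{"jaw":[45,48,52,58,66,76,86,91,91,91],"slide":[[0,0,0],[0,0,0],[0,0,0],[0,0,0],[0,0,0],[0,0,0],[0,0,0],[0,0,0],[0,0,0],[0,0,0]],"spin":[0,0,0,0,0,0,0,0,0,0]}' 5
python3 -m jog '{"jaw":[91,91,91,91,91,91,91,91,91,91],"slide":[[0,0,-0.2],[0,0,-0.4],[0,0,-0.6],[0,0,-0.8],[0,0,-0.8],[0,0,-0.8],[0,0,-0.8],[0,0,-0.5],[0,0,0],[0,0,0]],"spin":[0,0,0,0,0,0,0,0,0,0]}'
python3 - <<'E'
from h import *
a=env.grab_frame("scene")[:,:,::-1]
print("rim px if home",proj("scene",[501.5,223.5,120]),"base",proj("scene",[501.5,223.5,78]),"unhomed rim",proj("scene",[501.5,223.5,130]))
cv2.imwrite("pics/end.png",cv2.resize(a[95:215,275:435],(800,600),interpolation=cv2.INTER_CUBIC))
E
```

```text
time_s: 23.35
ee_pos: [500.9, 223.7, 92.7]
ee_rot: [180.0, 0.0, 103.5]
force: [0.4, 0.1, -0.2]
gripper_width: 90.7
gripper_force: 0.0
time_s: 24.35
ee_pos: [500.8, 223.7, 240.1]
ee_rot: [180.0, -0.0, 103.5]
force: [-1.7, 0.3, -0.1]
gripper_width: 90.9
gripper_force: 0.0
rim px if home [355.06045846 135.40838316] base [353.66750588 149.00837413] unhomed rim [355.40368476 132.05731827]
```

View pics/end.png

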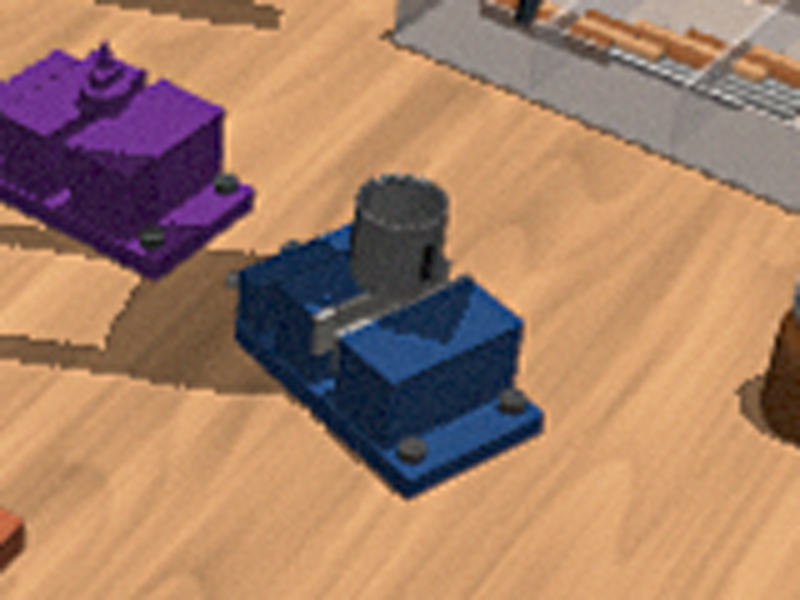

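The saw stands upright on the arbor with its rim centre at crop (402,204), which is px (355.4,135.8). The projection for home is (355.1,135.4), so it is home. Nothing else in the crop has moved. I'll hand it in.

```bash
python3 -c "
from workcell import env
print(env.job_done())"
```

```text
the job is handed in; nothing more can be done
None
```

The large hole saw is fully home on the arbor's flange, teeth up and released. The highest force I read in any move was about 8 N, the job was handed in at about 24 s, and I moved nothing else.

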